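# Take the spent filter off the photoreactor's gas port

## Task

Shut the gas by turning the black stopcock handle clockwise as far as it goes. Then pull back the sprung sleeve of the filter's coupling, draw the filter off its nipple so that the sleeve snaps forward again, and lay the filter in the two-notch holder. Last, swing the hinged dust cap fully home over the bare nipple, leaving the other things on the bench where they are.

Things in the scene. Friction and masses are not known exactly. Their poses are not given: they have to be found in the camera images.
- valve (a joint): stopcock handle, rad: 0 = open (bar in line with the pipe, along the stand's y axis), grows clockwise seen from above, closed against a stop at 1.571. It starts at 0.15 to 0.5, turns with 0.06 N m of friction and stays where it is left
- valve_grip (a point): point on the upright axis of the stopcock handle, at gripping height: a black bar 42 mm long, 14 mm wide, its top 7 mm above this point, standing 30 mm high on a 44 mm disc. x axis along the bar, turning with it. It sits on a 56 mm square block on the port stand, 130 mm to the right of the nipple (nipple's -y)
- nipple: fixed brass nipple, 22 mm long, 16 mm in diameter, on a steel post; origin at its root, the seat of the filter's socket. x is the coupling's axis: out of the nipple, away from the robot, 35 degrees above level; the filter comes off along +x. y is level (left seen from the robot). z leans 35 degrees from vertical, back over the post: fingers pointing along -z straddle the sleeve in y
- sleeve_mid (a point): centre, on the axis, of the gripping part of the sprung steel sleeve at the filter's foot: 34 mm in diameter, 12 mm long each way from this point, then towards the barrel a 40 mm rim 5 mm long. 16 mm from the socket's mouth; moves with the sleeve. x axis along the filter, from mouth to barrel; at the start parallel to the nipple's x
- sleeve (a joint): travel of the sleeve on the filter, m: 0 = forward (at rest), grows towards the barrel up to 0.008. A spring pushes it forward, 5 N at 0, 9 N at 0.008. At about 0.006 the catches let go; drawn on by the sleeve along the nipple's axis the filter comes off (25 mm), and the sleeve snaps forward by itself, even while gripped. Pulling the barrel does not release it
- barrel (a point): centre of the filter's white barrel, 36 mm in diameter, 80 mm long, 84 mm from the socket's mouth. The whole filter is 132 mm long, about 0.17 kg, its centre of mass about 12 mm from here towards the mouth. x axis along the filter from mouth to barrel
- socket_mouth (a point): centre of the open end of the filter's socket (26 mm in diameter); at the nipple's origin while the filter is coupled
- holder_axis (a point): fixed two-notch holder, left or right of the port stand: two 90 degree V notches 52 mm apart, 8 mm thick, tips 53 mm above the table and 50 mm apart, on a 90 x 70 mm foot. This point is where the barrel's centre comes to lie, half-way between the notches, 55 mm above the table; x axis level, along the line on which the filter lies (either way round)
- cap (a joint): dust cap's hinge, rad: 0 = fully home over the nipple; starts open at 1.9 to 2.3, swung to the left. Stiff (0.03 N m), stays where it is left; pushed shut on its outer face. The hinge line is parallel to the nipple's z axis, through (-10, 24, 0) mm of the nipple's frame; opening turns the cap from the nipple's +x towards +y
- cap_face (a point): centre of the outer face of the black dust cap (25 mm in diameter, 14 mm thick), 40 mm along the cap's x axis and -24 mm along its y axis from the hinge line; x axis points out of the outer face, z parallel to the hinge line
- vial_a: bystander: small crimped glass vial 22 mm in diameter, 46 mm high, origin under its foot
- vial_b: bystander: another such vial
- jar: bystander: amber jar 52 mm in diameter, 75 mm high, origin under its foot
- wrench: bystander: steel wrench 150 mm long lying on the bench
- capbox: bystander: open cardboard box of caps, 100 x 70 x 35 mm
Mind the look-alikes: they are no part of the job. Leave any purple look-alike of the part that bears valve alone. What is shaped like the part that bears sleeve_mid but purple is not meant.

How it is judged:
By the outcome, as a careful person would: the job done as asked, in the order asked, and still so for the second after the job is handed in, with the robot touching nothing.
It also fails if it takes over 69 s, if anything falls off the work surface, if the arm or the gripper's body presses on something with over 40 N, if the wrist force passes 120 N, or if a joint passes its speed limit or range.

## Robot

A 6-joint arm with a two-finger parallel gripper is mounted at the origin on the work surface. World frame = base frame: x ahead of the robot, y to its left, z up, the work surface at z = 0. Lengths are in m, angles in rad, forces in N, time in s.
With the tool pointing down it reaches from about 0.375 to 0.925 m from the base axis. Payload 5.7 kg.
Tool frame: the origin (TCP) lies midway between the tips of the shut fingers; the grasp point (between the pads) lies 19 mm behind it; z points along the fingers, y is the line along which they close (so a half turn about z gives the same grasp; the last joint's range is limited). The gripper opens to 88 mm and grips with 3 to 60 N. Pads are 20 mm wide; open, the fingers measure 115 mm over their backs; the gripper's body (75 mm by 178 mm) begins 61 mm behind the grasp point.
Start: joints at [1.194, 0.359, 1.51, -0, 1.272, -0.115], TCP at [0.155, 0.58, 0.223] pointing down, gripper open.
Joint ranges: [-2.97, 2.97], [-1.01, 2.36], [0.21, 2.38], [-0.96, 4.11], [0.2, 2.71], [-2.98, 2.98]. Speed limits (rad/s): [2.39, 2.39, 3.14, 3.14, 3.14, 3.14].

## Interface

Orientations are given as a unit quaternion [x, y, z, w].
In Python, from bench import move_ptp, servo_line, goto_joints, move_gripper, sleep, inverse_kinematics, capture, PlanningError, close_job, spot_in, silhouettes, current_clock, current_joint_pos, current_qvel, current_joint_torque, current_position, current_orientation, current_force, current_torque, current_finger_gap, current_grip_force gives the robot as it stands. Calls block until the motion is done:
- move_ptp(position, orientation): joint-space move of the TCP to a pose.
- servo_line(position, orientation=None, rate=0.15, contact_N=None): straight line of the TCP; orientation=None keeps the orientation; rate is the mean speed in m/s. With contact_N (N) it stops when the force on the tool has changed by that much, and returns True; else False.
- goto_joints(angles): joint-space move.
- move_gripper(opening): finger opening in m; the grip force is fixed at half the most; returns when the fingers have stopped.
- sleep(seconds).
- inverse_kinematics(position, orientation): joint angles nearest the present ones, or None.
- capture(name): name is "scene" or "top" or "wrist"; returns a dict with "image" (420x560x3 uint8, blue, green, red), "range_z" (420x560 float32, m along the optical axis (not along the pixel's ray), 0 where there is no reading), "intrinsics" (3x3 intrinsics, pixels), "k1" (the pictures are not rectified: a ray, as slopes to the right and down, at radius r is drawn at 1 + k1 r^2 times it, then the intrinsics apply), "R" (3x3) and "t" (3): a world point X has camera coordinates R X + t. Camera axes: x right, y down, z forward; pixel columns grow to the right and rows downward; lengths in m; the calibration is good to about 2 mm. A picture is of the moment at which its call begins.
A pose or a line that the arm cannot do raises PlanningError and nothing moves.
- close_job(): hands the job in; it is judged then, once.
Trained networks look in the newest picture that a camera, given by its name, has taken for a name from the list of things; names that differ only in an ending like _2 or _b are one class to them, and where a whole thing is asked for, a point or a joint stands for the part that bears it (a point fixed in the world has none). Each returns a list of dicts, best first, with "conf" (0 to 1); they miss things now and then, are a little off and sometimes report something else, mostly with a low value. They report only what shows in the picture. A call takes as long as a camera call. They do not tell look-alikes from the thing itself.
- spot_in(camera, query): "xy" ([column, row] in pixels, amid what is visible of it).
- silhouettes(camera, query): "region" (420x560 bool, what is visible of it) and "xy" ([column, row] in pixels, amid what is visible of it).
Readings, each from a call of its own:
- current_clock(): time.
- current_joint_pos(): joint angles.
- current_qvel(): joint speeds.
- current_joint_torque(): joint torques, N m.
- current_position(): TCP position.
- current_orientation(): TCP orientation.
- current_force(): force on the tool from outside, world axes, zero at the start.
- current_torque(): the same for the moment, N m.
- current_finger_gap(): finger opening in m.
- current_grip_force(): force on a finger pad.
Only numpy, scipy, OpenCV 4.12 (cv2) and the standard library are available. Lean on these libraries where they do the work, as an engineer would, in place of code of your own. Each camera call takes 0.05 s, during which the arm holds its last target. There are 200 camera calls.

## Working session

There is one attempt and no reset: what is moved stays moved. The work goes in short steps, each a Python script; the robot and the scene stay as the last script left them, time stands still between calls to the robot, and variables do not carry over. Pictures are saved under pics/ and viewed, at most 10 in all, crops included, and the job is handed in when it is done.

```bash
ls; mkdir -p pics
cat > h.py <<'E'
import numpy as np, cv2
from bench import *
from scipy.spatial.transform import Rotation as Rot
def px2w(c,uv,z=None):
    """pixels (N,2) -> world points using range (or given depth)"""
    uv=np.atleast_2d(uv).astype(float);K=c["intrinsics"]
    d=np.c_[(uv[:,0]-K[0,2])/K[0,0],(uv[:,1]-K[1,2])/K[1,1]];s=d.copy()
    for _ in range(20): s=d/(1+c["k1"]*(s**2).sum(1,keepdims=True))
    if z is None: z=c["range_z"][uv[:,1].round().astype(int),uv[:,0].round().astype(int)]
    X=np.c_[s,np.ones(len(s))]*np.reshape(z,(-1,1))
    return (X-c["t"])@c["R"]
def w2px(c,P):
    X=np.atleast_2d(P)@c["R"].T+c["t"];s=X[:,:2]/X[:,2:]
    s=s*(1+c["k1"]*(s**2).sum(1,keepdims=True));K=c["intrinsics"]
    return np.c_[s[:,0]*K[0,0]+K[0,2],s[:,1]*K[1,1]+K[1,2]]
def cloud(c,m):
    v,u=np.nonzero(m&(c["range_z"]>0));return px2w(c,np.c_[u,v])
E
python3 - <<'E'
from h import *
ims=[]
for n in("scene","top"):
    c=capture(n);ims.append(c["image"]);np.savez(f"{n}0.npz",**c)
    print(n,c["R"].round(2).tolist(),(-c["R"].T@c["t"]).round(3))
    for q in("valve","valve_grip","nipple","sleeve","sleeve_mid","barrel","socket_mouth","holder_axis","cap","cap_face","vial_a","jar","wrench","capbox"):
        try:
            for d in spot_in(n,q)[:3]:
                if d["conf"]>.2: print(n,q,np.round(d["xy"]),round(d["conf"],2),px2w(c,d["xy"])[0].round(3))
        except Exception as e: print(q,e)
cv2.imwrite("pics/s.png",ims[0]);cv2.imwrite("pics/t.png",ims[1])
E
```

```text
pics
scene [[-0.54, 0.84, -0.01], [0.49, 0.31, -0.81], [-0.69, -0.44, -0.58]] [1.308 0.497 0.81 ]
scene valve [385. 217.] 0.75 [0.353 0.171 0.09 ]
scene valve [238. 245.] 0.66 [ 0.615 -0.073  0.082]
scene valve_grip [237. 241.] 0.72 [ 0.616 -0.074  0.093]
scene valve_grip [389. 218.] 0.63 [0.346 0.178 0.086]
scene nipple [445. 210.] 0.72 [0.306 0.292 0.13 ]
scene nipple [315. 248.] 0.59 [0.55  0.089 0.099]
scene sleeve [355. 340.] 0.82 [0.683 0.256 0.036]
scene sleeve [295. 244.] 0.53 [0.599 0.069 0.136]
scene sleeve_mid [352. 341.] 0.65 [0.686 0.251 0.033]
scene barrel [372. 357.] 0.87 [0.702 0.3   0.033]
scene barrel [283. 246.] 0.75 [0.672 0.084 0.187]
scene barrel [298. 229.] 0.5 [ 0.411 -0.038  0.009]
scene socket_mouth [372. 359.] 0.64 [0.705 0.301 0.032]
scene socket_mouth [284. 241.] 0.59 [0.66  0.079 0.189]
scene holder_axis [400. 308.] 0.75 [0.561 0.298 0.039]
scene holder_axis [316. 244.] 0.58 [0.54  0.086 0.103]
scene cap [316. 247.] 0.45 [0.543 0.089 0.097]
scene cap_face [319. 247.] 0.65 [0.558 0.104 0.114]
scene cap_face [448. 210.] 0.65 [0.304 0.3   0.131]
scene vial_
[... 1015 characters left out ...]
064 0.174]
top socket_mouth [174. 146.] 0.65 [0.686 0.286 0.039]
top holder_axis [176. 202.] 0.66 [0.539 0.29  0.007]
top cap [155. 299.] 0.66 [0.3   0.31  0.131]
top cap [240. 191.] 0.42 [0.552 0.104 0.121]
top cap_face [159. 303.] 0.51 [0.292 0.3   0.135]
top cap_face [242. 189.] 0.45 [0.558 0.099 0.107]
top cap_face [264. 174.] 0.32 [0.591 0.043 0.14 ]
top vial_a [290. 146.] 0.61 [ 0.678 -0.022  0.034]
top vial_a [267. 143.] 0.5 [ 0.695  0.039 -0.001]
top vial_a [316. 167.] 0.5 [ 0.609 -0.083  0.1  ]
top jar [227. 154.] 0.89 [0.653 0.139 0.079]
top jar [254. 155.] 0.26 [0.631 0.063 0.169]
top wrench [302. 247.] 0.78 [ 0.408 -0.047  0.006]
top capbox [390. 123.] 0.65 [ 0.737 -0.299  0.011]
```

Run:
```python
import cv2
s=cv2.imread("pics/s.png");t=cv2.imread("pics/t.png")
cv2.imwrite("pics/s1.png",cv2.resize(s[170:400,110:480],(800,497),interpolation=cv2.INTER_CUBIC))
cv2.imwrite("pics/t1.png",cv2.resize(t[110:330,130:430],(800,587),interpolation=cv2.INTER_CUBIC))
```

```text
(no output)
```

View pics/s1.png

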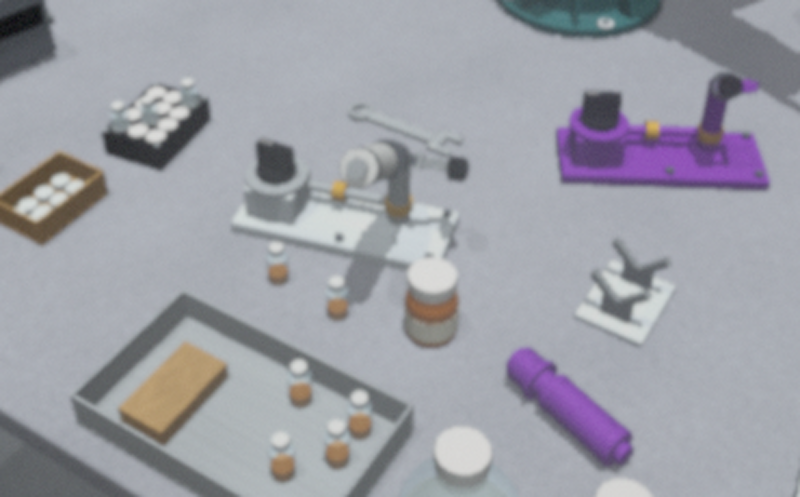

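View pics/t1.png

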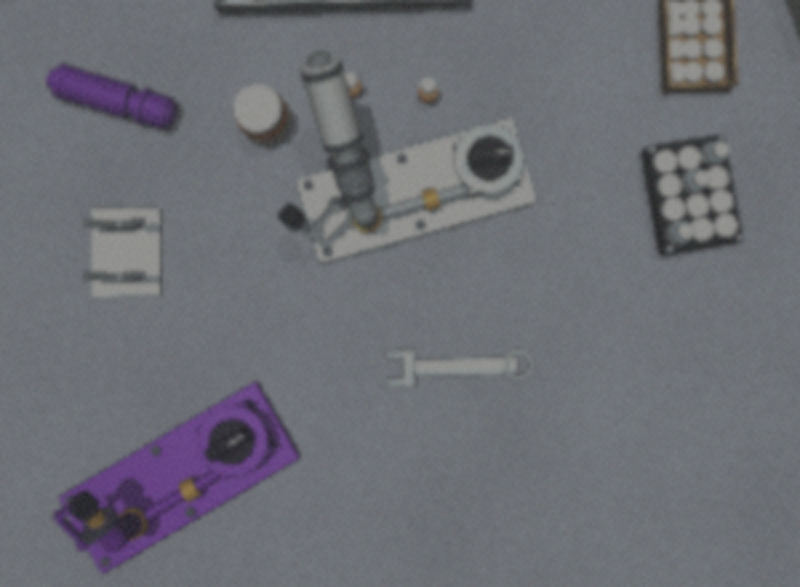

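The pictures show the real (white) stand with its valve at top-crop (492,157). The filter rises away from the robot, from (365,220) to (322,60), and the dust cap is open on the left at (292,216). The holder is at (125,252). The purple stand and purple filter are the decoys. Next I fit models to the depth data.

```bash
cat >> h.py <<'E'
from scipy.optimize import least_squares
def nipR(psi):
    return (Rot.from_euler('z',psi)*Rot.from_euler('y',-np.radians(35))).as_matrix()
def sdf(P,p,R):
    L=(P-p)@R;s=L[:,0];r=np.hypot(L[:,1],L[:,2]);out=[]
    for a,b,rad in((.004,.028,.017),(.028,.033,.020),(.044,.124,.018)):
        dx=np.abs(s-(a+b)/2)-(b-a)/2;dr=r-rad
        out.append(np.where((dx<0)&(dr<0),np.maximum(dx,dr),np.hypot(dx.clip(0),dr.clip(0))))
    out=np.array(out);return out[np.abs(out).argmin(0),np.arange(len(P))]
def fitfilter(P,x0):
    f=lambda q:sdf(P,q[:3],nipR(q[3]))
    return least_squares(f,x0,loss="soft_l1",f_scale=.002,x_scale=[.01,.01,.01,.1])
E
python3 - <<'E'
from h import *
allP=[]
for n in("scene","top"):
    c=capture(n)
    bgr=c["image"].astype(int)
    m=np.zeros((420,560),bool)
    for q in("sleeve_mid",):
        for d in silhouettes(n,q):
            X=cloud(c,d["region"]);md=np.median(X,0)
            print(n,q,round(d["conf"],2),d["region"].sum(),md.round(3))
            if np.hypot(*(md[:2]-[.63,.06]))<.06: m|=d["region"]
    P=cloud(c,m);P=P[P[:,2]>.09];allP.append(P)
    r=fitfilter(P,[.56,.05,.10,.25]);print(n,"filter",r.x.round(4),np.abs(r.fun).mean().round(4),len(P))
    for q in("valve","cap","holder_axis","nipple"):
        for d in silhouettes(n,q)[:3]:
            X=cloud(c,d["region"]);md=np.median(X,0)
            print(n,q,round(d["conf"],2),d["region"].sum(),md.round(3),np.percentile(X,[2,98],axis=0).round(3).tolist())
            if q=="valve" and np.hypot(*(md[:2]-[.61,-.08]))<.06:
                top=X[X[:,2]>np.percentile(X[:,2],97)-.008];np.save(f"v_{n}.npy",X)
                (cx,cy),(w,h),a=cv2.minAreaRect((top[:,:2]*1000).astype(np.float32))
                print("  bar",np.median(top,0).round(4),cx,cy,w,h,a,len(top), np.histogram(X[:,2],bins=np.arange(0,.13,.01))[0])
r=fitfilter(np.vstack(allP),[.56,.05,.10,.25]);print("both",r.x.round(4))
E
```

```text
scene sleeve_mid 0.79 305 [0.684 0.254 0.032]
scene sleeve_mid 0.57 49 [0.594 0.066 0.136]
scene sleeve_mid 0.48 340 [ 0.615 -0.075  0.081]
scene filter [0.564  0.0404 0.1054 0.3034] 0.0012 48
scene valve 0.72 329 [0.351 0.178 0.081] [[0.335, 0.157, 0.062], [0.366, 0.194, 0.101]]
scene valve 0.57 360 [ 0.615 -0.076  0.08 ] [[0.531, -0.13, 0.002], [0.63, -0.058, 0.102]]
  bar [ 0.6119 -0.0772  0.099 ] 610.7821044921875 -79.57515716552734 16.529876708984375 42.4350471496582 8.408161163330078 97 [ 7  0  0  0  0  1 75 94 57 88 31  0]
scene cap 0.66 124 [0.301 0.301 0.132] [[0.277, 0.288, 0.12], [0.312, 0.319, 0.141]]
scene cap 0.5 124 [0.556 0.106 0.111] [[0.544, 0.074, 0.101], [0.565, 0.118, 0.122]]
scene holder_axis 0.86 1250 [0.55  0.293 0.008] [[0.495, 0.257, -0.0], [0.579, 0.323, 0.051]]
scene nipple 0.49 232 [0.295 0.293 0.127] [[0.079, 0.243, -0.001], [0.312, 0.318, 0.141]]
scene nipple 0.46 225 [0.558 0.086 0.111] [[0.456, 0.007, 0.001], [0.573, 0.118, 0.123]]
top sleeve_mid 0.67 165 [0.589 0.046 0.137]
top sleeve_mid 0.61 144 [0.674 0.254 0.034]
top filter [0.5622 0.0407 0.1021 0.2715] 0.0019 163
top valve 0.53 240 [0.347 0.172 0.071] [[0.327, 0.154, 0.064], [0.366, 0.193, 0.102]]
top valve 0.47 263 [ 0.607 -0.079  0.071] [[0.59, -0.1, 0.059], [0.633, -0.059, 0.102]]
  bar [ 0.6095 -0.08    0.0988] 610.0962524414062 -79.97042846679688 14.031354904174805 41.327491760253906 4.408222675323486 93 [  0   0   0   0   0  10 107  41   7  71  26   0]
top cap 0.46 143 [0.297 0.303 0.133] [[0.27, 0.286, 0.016], [0.311, 0.347, 0.141]]
top holder_axis 0.77 842 [0.533 0.289 0.008] [[0.492, 0.256, 0.003], [0.576, 0.323, 0.053]]
top nipple 0.9 361 [0.28  0.292 0.121] [[0.257, 0.269, 0.1], [0.309, 0.319, 0.14]]
top nipple 0.87 284 [0.558 0.067 0.113] [[0.541, 0.031, 0.097], [0.575, 0.116, 0.126]]
both [0.5617 0.042  0.1026 0.2505]
```

The two cameras agree closely. Next I take a wrist view from above to refine the fits.

```bash
cat >> h.py <<'E'
def quat(y,z):
    y=np.array(y,float);z=np.array(z,float);z/=np.linalg.norm(z);y-=z*(y@z);y/=np.linalg.norm(y)
    return Rot.from_matrix(np.c_[np.cross(y,z),y,z]).as_quat()
E
python3 - <<'E'
from h import *
psi=.28; b=np.radians(96)  # bar direction
for s in(1,-1):
    n=s*np.array([np.cos(b-np.pi/2),np.sin(b-np.pi/2),0]);a=1.45
    n2=Rot.from_euler('z',-a).apply(n)
    for y in(n,n2):
        j=inverse_kinematics([.61,-.08,.12],quat(y,[0,0,-1]));print(s,None if j is None else np.round(j,2))
move_ptp([.52,.05,.42],quat([0,1,0],[0,0,-1]));
c=capture("wrist");np.savez("w0.npz",**c);print((-c["R"].T@c["t"]).round(3),c["R"].round(2).tolist(),current_clock(),current_joint_pos())
cv2.imwrite("pics/w0.png",c["image"])
for q in("sleeve_mid","barrel","valve","cap","cap_face","holder_axis","socket_mouth"):
    for d in silhouettes("wrist",q)[:3]:
        X=cloud(c,d["region"]);md=np.median(X,0)
        print(q,round(d["conf"],2),d["region"].sum(),md.round(3),np.percentile(X,[2,98],axis=0).round(3).tolist())
        np.save(f"w_{q}_{round(d['conf'],2)}.npy",X)
        if q=="sleeve_mid" and abs(md[1]-.05)<.05:
            P=X[X[:,2]>.085];r=fitfilter(P,[.56,.04,.10,.25]);print("filter",r.x.round(4),np.abs(r.fun).mean())
        if q=="valve" and md[1]<0:
            top=X[X[:,2]>np.percentile(X[:,2],97)-.008]
            print("  bar",np.median(top,0).round(4),cv2.minAreaRect((top[:,:2]*1000).astype(np.float32)))
E
```

```text
1 [-0.24  0.48  1.59 -0.    1.07 -0.35]
1 [-0.24  0.48  1.59 -0.    1.07  1.1 ]
-1 [-0.24  0.48  1.59 -0.    1.07  2.79]
-1 [-0.24  0.48  1.59 -0.    1.07 -2.04]
[0.452 0.051 0.583] [[-0.0, 1.0, -0.0], [0.97, 0.0, 0.25], [0.25, -0.0, -0.97]] 4.5417 [-3.52198297e-02  1.24483728e-01  1.35416547e+00  2.20776238e-04
  1.66349747e+00 -1.60702293e+00]
sleeve_mid 0.79 369 [0.585 0.048 0.139] [[0.571, 0.034, 0.129], [0.602, 0.068, 0.15]]
filter [0.5571 0.0492 0.1036 0.0842] 0.0017486897088822338
sleeve_mid 0.49 125 [0.662 0.263 0.033] [[0.507, 0.104, 0.001], [0.676, 0.276, 0.444]]
barrel 0.85 1714 [0.623 0.059 0.165] [[0.572, 0.035, 0.126], [0.667, 0.084, 0.196]]
barrel 0.72 716 [0.685 0.309 0.035] [[0.658, 0.254, 0.019], [0.714, 0.352, 0.039]]
valve 0.95 658 [0.346 0.173 0.073] [[0.324, 0.154, 0.068], [0.363, 0.194, 0.103]]
valve 0.59 470 [ 0.602 -0.077  0.081] [[0.587, -0.098, 0.064], [0.627, -0.059, 0.103]]
  bar [ 0.606  -0.078   0.1009] ((607.2747802734375, -78.99324035644531), (13.844239234924316, 40.23982620239258), 4.70397424697876)
cap 0.84 505 [0.293 0.304 0.133] [[0.266, 0.286, 0.114], [0.307, 0.321, 0.143]]
cap 0.65 259 [0.547 0.1   0.114] [[0.535, 0.073, 0.097], [0.561, 0.115, 0.124]]
cap_face 0.56 511 [0.293 0.304 0.133] [[0.265, 0.285, 0.115], [0.307, 0.321, 0.143]]
cap_face 0.54 309 [0.549 0.101 0.111] [[0.535, 0.073, 0.0], [0.583, 0.129, 0.124]]
cap_face 0.52 808 [0.652 0.138 0.075] [[0.635, 0.117, 0.002], [0.683, 0.163, 0.078]]
holder_axis 0.87 1643 [0.53  0.287 0.009] [[0.488, 0.255, 0.004], [0.573, 0.323, 0.055]]
holder_axis 0.71 308 [0.548 0.1   0.112] [[0.534, 0.073, 0.001], [0.574, 0.119, 0.124]]
socket_mouth 0.95 713 [0.686 0.311 0.035] [[0.657, 0.252, 0.02], [0.718, 0.359, 0.039]]
socket_mouth 0.78 1704 [0.623 0.059 0.165] [[0.571, 0.035, 0.126], [0.667, 0.084, 0.196]]
```

View pics/w0.png

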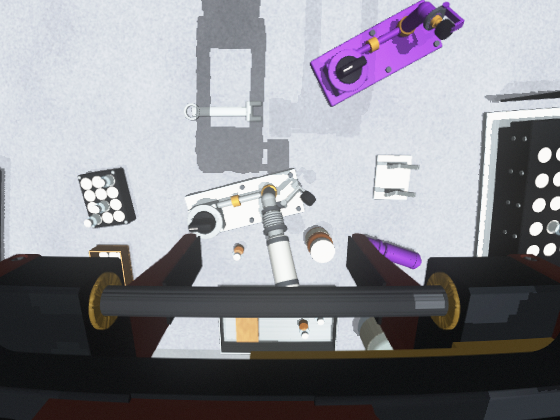

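Run:
```python
from h import *
C={n:dict(np.load(f"{n}0.npz")) for n in("scene","top")};C["wrist"]=dict(np.load("w0.npz"))
A=[]
for n,c in C.items():
    X=cloud(c,np.ones((420,560),bool));x=np.array([.561,.042,.103,.27])
    for k in range(6):
        L=(X-x[:3])@nipR(x[3]);P=X[(L[:,0]>0.002)&(L[:,0]<.134)&(np.hypot(L[:,1],L[:,2])<.028)&(X[:,2]>.07)]
        r=fitfilter(P,x);x=r.x
    A.append(P);print(n,x.round(4),np.abs(r.fun).mean().round(4),len(P))
    g=c["image"].astype(int);v,u=np.nonzero(c["range_z"]>0);col=g[v,u]
    white=(col.min(1)>(200 if n=="wrist" else 150))
    m=(X[:,2]>.004)&(X[:,2]<.02)&(np.ptp(col,1)<60)&(abs(X[:,0]-.58)<.09)&(X[:,1]<.115)&(X[:,1]>-.13)
    B=X[m];print("  plate",len(B),np.median(B[:,2]).round(4),cv2.minAreaRect((B[:,:2]*1000).astype(np.float32)))
    H=X[(abs(X[:,0]-.535)<.06)&(abs(X[:,1]-.29)<.06)&(X[:,2]>.004)]
    print("  holder foot",cv2.minAreaRect((H[H[:,2]<.014][:,:2]*1000).astype(np.float32)))
    T=H[(H[:,2]>.030)]
    for s in(T[T[:,0]>.535],T[T[:,0]<.535]):
        if len(s)>5: 
            d=np.linalg.svd(s[:,:2]-s[:,:2].mean(0))[2][0];print("  notch",len(s),s.mean(0).round(4),s.min(0).round(3),s.max(0).round(3),d.round(3))
r=fitfilter(np.vstack(A),x);print("all",r.x.round(4))
```

```text
scene [0.5811 0.048  0.1156 0.2268] 0.0019 525
  plate 1991 0.0159 ((589.1469116210938, -1.2599411010742188), (136.92282104492188, 234.8118438720703), 3.679880142211914)
  holder foot ((534.5440673828125, 279.83251953125), (87.5035171508789, 92.19561767578125), 88.79816436767578)
  notch 150 [0.5609 0.2882 0.0421] [0.554 0.259 0.03 ] [0.567 0.319 0.055] [0.024 1.   ]
  notch 138 [0.509  0.2888 0.0418] [0.502 0.26  0.03 ] [0.514 0.319 0.056] [0.026 1.   ]
top [0.5832 0.0469 0.1143 0.2491] 0.0016 793
  plate 1698 0.0149 ((579.8041381835938, -7.73394775390625), (177.96102905273438, 243.3092498779297), 0.5513927340507507)
  holder foot ((533.577880859375, 291.7022399902344), (98.672607421875, 87.32592010498047), 88.25328063964844)
  notch 67 [0.5602 0.2905 0.044 ] [0.556 0.26  0.031] [0.564 0.318 0.055] [-0.024 -1.   ]
  notch 69 [0.5078 0.2908 0.0438] [0.504 0.261 0.03 ] [0.512 0.319 0.058] [0.012 1.   ]
wrist [0.5767 0.0467 0.1139 0.246 ] 0.0012 1685
  plate 2897 0.0172 ((575.5429077148438, -8.134963989257812), (174.14540100097656, 238.22853088378906), 3.3697237968444824)
  holder foot ((533.642578125, 283.7962646484375), (81.6099853515625, 96.93074035644531), 87.56866455078125)
  notch 150 [0.5558 0.2904 0.0444] [0.552 0.258 0.03 ] [0.561 0.319 0.056] [0.009 1.   ]
  notch 143 [0.504  0.2902 0.0449] [0.5   0.259 0.03 ] [0.509 0.319 0.057] [0.042 0.999]
all [0.5794 0.047  0.1148 0.2468]
```

Run:
```python
from h import *
C={n:dict(np.load(f"{n}0.npz")) for n in("scene","top")};C["wrist"]=dict(np.load("w0.npz"))
for n,x in(("scene",[.5811,.048,.1156,.246]),("top",[.5832,.0469,.1143,.2491]),("wrist",[.5767,.0467,.1139,.246])):
    x=np.array(x);X=cloud(C[n],np.ones((420,560),bool));L=(X-x[:3])@nipR(x[3])
    r=np.hypot(L[:,1],L[:,2]);m=(r<.03)&(L[:,2]>-.005)
    print(n,[(int(s*1000),int(m2.sum()),round(1000*np.percentile(r[m2],60),1)) for s in np.arange(-.03,.145,.005) for m2 in[m&(L[:,0]>s)&(L[:,0]<s+.005)] if m2.sum()>3])
    # cap location in nipple frame
    k=(C[n]["image"][C[n]["range_z"]>0].max(1)<(60 if n=="wrist" else 75))&(abs(L[:,0])<.05)&(abs(L[:,1]-.06)<.035)&(abs(L[:,2])<.03)
    print("  cap",k.sum(),L[k].mean(0).round(4),np.percentile(L[k],[3,97],axis=0).round(3).tolist() if k.any() else "")
```

```text
scene [(-19, 9, np.float64(27.9)), (-14, 29, np.float64(25.0)), (-9, 18, np.float64(21.7)), (-4, 4, np.float64(17.7)), (0, 5, np.float64(18.5)), (5, 9, np.float64(17.1)), (20, 4, np.float64(19.3)), (25, 33, np.float64(19.2)), (30, 15, np.float64(20.6)), (40, 5, np.float64(17.7)), (45, 13, np.float64(17.8)), (50, 14, np.float64(17.7)), (55, 10, np.float64(17.4)), (60, 8, np.float64(17.8)), (65, 10, np.float64(17.1)), (70, 7, np.float64(17.3)), (75, 12, np.float64(16.9)), (80, 9, np.float64(17.1)), (85, 10, np.float64(16.9)), (90, 14, np.float64(16.8)), (95, 10, np.float64(16.5)), (105, 10, np.float64(16.8)), (110, 10, np.float64(16.6)), (115, 75, np.float64(15.1)), (120, 49, np.float64(14.4)), (125, 53, np.float64(6.7))]
  cap 0 [nan nan nan] 
top [(-30, 18, np.float64(15.2)), (-24, 21, np.float64(14.2)), (-19, 22, np.float64(15.7)), (-14, 28, np.float64(18.6)), (-9, 30, np.float64(19.4)), (-4, 24, np.float64(16.7)), (0, 20, np.float64(19.3)), (5, 23, np.float64(20.3)), (10, 30, np.float64(19.8)), (15, 29, np.float64(19.5)), (20, 17, np.float64(19.4)), (25, 55, np.float64(20.5)), (30,
[... 947 characters left out ...]
at64(18.5)), (25, 55, np.float64(19.4)), (30, 114, np.float64(20.9)), (35, 49, np.float64(14.2)), (40, 41, np.float64(14.1)), (45, 58, np.float64(19.0)), (50, 70, np.float64(19.2)), (55, 71, np.float64(18.4)), (60, 71, np.float64(18.4)), (65, 71, np.float64(18.0)), (70, 71, np.float64(17.8)), (75, 73, np.float64(17.7)), (80, 76, np.float64(17.7)), (85, 76, np.float64(17.5)), (90, 71, np.float64(17.4)), (95, 77, np.float64(17.4)), (100, 78, np.float64(17.1)), (105, 80, np.float64(16.9)), (110, 77, np.float64(16.7)), (115, 78, np.float64(17.2)), (120, 64, np.float64(17.0)), (125, 5, np.float64(14.3))]
  cap 0 [nan nan nan] <stdin>:9: RuntimeWarning: Mean of empty slice.
  ret = um.true_divide(
```

The profile along the axis confirms the nipple at about (0.5795, 0.047, 0.1145) with yaw 0.246. The valve sits 129 mm to its −y, as it should. I turn the valve now.

Run:
```python
from h import *
b=np.radians(5.0);n=np.array([np.cos(b),np.sin(b),0]);p=np.array([.6095,-.0795,0])
Q=lambda a:quat(Rot.from_euler('z',-a).apply(n),[0,0,-1])
move_gripper(.05)
move_ptp(p+[0,0,.15],Q(0))
print(servo_line(p+[0,0,.077],rate=.1,contact_N=8),current_position())
move_gripper(.0);print("gap",current_finger_gap(),current_grip_force(),current_force(),current_torque())
t0=current_torque()
for a in(.7,1.3,1.38,1.42,1.46,1.5):
    move_ptp(p+[0,0,.077],Q(a));print(a,(current_torque()-t0).round(3),current_force().round(1),current_finger_gap(),current_clock())
    if a>1.3 and abs((current_torque()-t0)[2])>.6: break
```

```text
False [ 0.6100269  -0.07956735  0.07754073]
gap 0.013907443667918682 29.989499151706696 [-3.08817218 -1.29536819  4.37966925] [-0.17337146  0.58265038  0.01385276]
0.7 [-0.102  0.261 -0.066] [-3.9 -1.1  4.8] 0.013911484510017983 9.075
1.3 [-0.136  0.244 -0.097] [-3.1 -1.4  5.3] 0.014150982319274556 9.7
1.38 [-0.144  0.22  -0.046] [-3.1 -2.2  5.9] 0.013911253298226622 9.95
1.42 [-0.086  0.187  0.389] [-3.3 -0.7  5.9] 0.013886055799819967 10.2
1.46 [-0.13   0.16   0.736] [-3.6 -0.8  6.5] 0.014361727841123238 10.45
```

```bash
cat >> h.py <<'E'
N0=np.array([.5795,.047,.1145]);RN=nipR(.246);XN,YN,ZN=RN.T
def npos(x,y,z): return N0+RN@np.array([x,y,z])
E
python3 - <<'E'
from h import *
move_gripper(.05)
p=current_position();servo_line([p[0],p[1],.19],rate=.2)
for s in(1,-1):
    for P in(npos(.016,0,.10),npos(.016,0,-.018),npos(.08,0,-.018)):
        j=inverse_kinematics(P,quat(s*YN,-ZN));print(s,None if j is None else j.round(2))
    j=inverse_kinematics([.465,.29,.036],quat([0,s,0],[0,0,-1]));print(" h",None if j is None else j.round(2))
c=capture("top")
for d in silhouettes("top","valve"):
    X=cloud(c,d["region"]);md=np.median(X,0)
    if md[1]<0 and abs(md[0]-.61)<.04:
        top=X[X[:,2]>np.percentile(X[:,2],97)-.008];print(cv2.minAreaRect((top[:,:2]*1000).astype(np.float32)))
E
```

```text
1 [-0.27  0.08  2.16  0.71  0.45 -2.66]
1 None
1 [-0.13  0.34  2.01  0.79  0.3  -2.65]
 h [ 0.43  0.52  1.8  -0.    0.82 -1.14]
-1 [-0.27  0.08  2.16  0.71  0.45  0.48]
-1 [-0.18  0.36  2.14  1.31  0.25 -0.09]
-1 [-0.13  0.34  2.01  0.79  0.3   0.5 ]
 h [ 0.43  0.52  1.8  -0.    0.82  2.  ]
((589.894775390625, -72.14380645751953), (14.074820518493652, 40.403236389160156), 34.74903869628906)
```

Run:
```python
from h import *
for s in(1,-1):
  for dl in(5,10,15,20):
    d=np.radians(dl);u=np.cos(d)*ZN+np.sin(d)*XN;q=quat(s*YN,-u)
    print(s,dl)
    for g in(npos(.017,0,.001)+.1*u,npos(.017,0,.001),npos(.05,0,0.001),npos(.1,0,0.001)):
        j=inverse_kinematics(g-.019*u,q);print("   ",None if j is None else j.round(2))
```

```text
1 5
    [-0.2   0.13  2.07  0.47  0.5  -2.38]
    [-0.15  0.35  2.07  0.72  0.3  -2.62]
    [-0.13  0.35  2.    0.56  0.35 -2.43]
    [-0.1   0.34  1.89  0.4   0.44 -2.24]
1 10
    [-0.17  0.15  1.99  0.29  0.62 -2.19]
    [-0.13  0.35  2.    0.4   0.4  -2.28]
    [-0.11  0.35  1.93  0.33  0.47 -2.19]
    [-0.08  0.36  1.82  0.25  0.57 -2.08]
1 15
    [-0.13  0.18  1.9   0.19  0.75 -2.06]
    [-0.1   0.36  1.93  0.24  0.53 -2.11]
    [-0.09  0.37  1.86  0.2   0.59 -2.05]
    [-0.06  0.37  1.75  0.16  0.69 -1.98]
1 20
    [-0.1   0.22  1.81  0.12  0.87 -1.98]
    [-0.08  0.38  1.86  0.14  0.65 -2.  ]
    [-0.07  0.39  1.79  0.12  0.72 -1.96]
    [-0.04  0.4   1.67  0.1   0.82 -1.92]
-1 5
    [-0.2   0.13  2.07  0.47  0.5   0.76]
    [-0.15  0.35  2.07  0.72  0.3   0.52]
    [-0.13  0.35  2.    0.56  0.35  0.71]
    [-0.1   0.34  1.89  0.4   0.44  0.9 ]
-1 10
    [-0.17  0.15  1.99  0.29  0.62  0.95]
    [-0.13  0.35  2.    0.4   0.4   0.86]
    [-0.11  0.35  1.93  0.33  0.47  0.96]
    [-0.08  0.36  1.82  0.25  0.57  1.06]
-1 15
    [-0.13  0.18  1.9   0.19  0.75  1.08]
    [-0.1   0.36  1.93  0.24  0.53  1.04]
    [-0.09  0.37  1.86  0.2   0.59  1.09]
    [-0.06  0.37  1.75  0.16  0.69  1.16]
-1 20
    [-0.1   0.22  1.81  0.12  0.87  1.16]
    [-0.08  0.38  1.86  0.14  0.65  1.14]
    [-0.07  0.39  1.79  0.12  0.72  1.18]
    [-0.04  0.4   1.67  0.1   0.82  1.22]
```

```bash
cat >> h.py <<'E'
_d=np.radians(12);U=np.cos(_d)*ZN+np.sin(_d)*XN;QF=quat(-YN,-U)
def gp(x): return npos(x,0,.001)-.019*U
E
python3 - <<'E'
from h import *
c=capture("wrist")
for d in silhouettes("wrist","valve"):
    X=cloud(c,d["region"]);md=np.median(X,0)
    if np.hypot(*(md[:2]-[.61,-.08]))<.05:
        top=X[X[:,2]>np.percentile(X[:,2],97)-.008];print("bar",cv2.minAreaRect((top[:,:2]*1000).astype(np.float32)))
move_gripper(.06)
move_ptp(gp(.017)+.11*U,QF)
f0=current_force();print(servo_line(gp(.017),rate=.1,contact_N=8),current_force()-f0,current_clock())
move_gripper(0.);print("gap",current_finger_gap(),(current_force()-f0)@RN)
for x in(.004,.007,.009):
    servo_line(gp(.017+x),rate=.03);print(x,((current_force()-f0)@RN).round(1),current_finger_gap(),current_clock())
E
```

```text
bar ((607.8798217773438, -79.06291961669922), (41.42323303222656, 13.894454002380371), 14.205609321594238)
False [-0.91112835  0.84108324 -0.20583751] 14.3417
gap 0.03787750051933055 [-0.95955921  1.26486686  2.16752149]
0.004 [-6.2 -3.2 -0.8] 0.038108552211436525 15.1333
0.007 [-7.8 -4.1 -0.2] 0.038413755311568924 15.3833
0.009 [-8.1 -4.1 -1.1] 0.037913725368078265 15.6333
```

Run:
```python
from h import *
f0=np.zeros(3)
for x in(.012,.018,.030,.045,.065):
    servo_line(gp(.017+x),rate=.05);print(x,(current_force()@RN).round(1),current_finger_gap(),current_clock())
servo_line(gp(.017+.065)+[0,0,.05],rate=.15)
c=capture("scene");cv2.imwrite("pics/s2.png",cv2.resize(c["image"][150:350,180:440],(780,600)))
```

```text
0.012 [-4.7 -1.1 -1.5] 0.038105467209395 15.8833
0.018 [-1.4 -0.4 -2.4] 0.037909895703177744 16.15
0.03 [-1.2  0.1 -0.8] 0.03813598647476578 16.5417
0.045 [-1.2  0.5 -1.1] 0.03800609252890535 16.9917
0.065 [-2.1  0.3 -1.2] 0.038422991174988354 17.5417
```

View pics/s2.png

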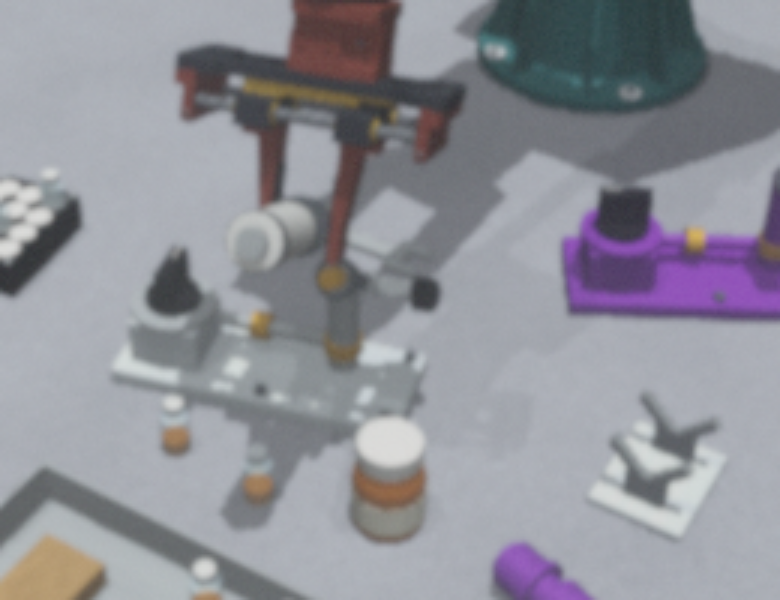

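The filter is off and held in the gripper, and the brass nipple at (335,278) is bare. Now I measure how it sits in the grip.

Run:
```python
from h import *
G=current_position()+.019*U
R=lambda q:(Rot.from_euler('z',q[3])*Rot.from_euler('y',-q[4])).as_matrix()
x0=np.r_[G-.016*XN,.246,.55];A=[]
for n in("wrist","top","scene"):
    c=capture(n)
    m=np.zeros((420,560),bool)
    for q in("barrel","sleeve_mid"):
        for d in silhouettes(n,q):
            md=np.median(cloud(c,d["region"]),0)
            if np.linalg.norm(md-(G+.06*XN))<.07: m|=cv2.erode(d["region"].astype(np.uint8),np.ones((3,3)))>0
    P=cloud(c,m);P=P[(np.linalg.norm(P-(G+.05*XN),axis=1)<.11)]
    x=x0.copy()
    if len(P)<20: print(n,"few",len(P));continue
    for k in range(4):
        L=(P-x[:3])@R(x);S=P[(L[:,0]>.03)&(np.hypot(L[:,1],L[:,2])<.028)]
        r=least_squares(lambda q:sdf(S,q[:3],R(q)),x,loss="soft_l1",f_scale=.002,x_scale=[.01]*3+[.1]*2);x=r.x
    A.append(S);s=((x[:3]-G)@R(x)).round(4);print(n,len(S),x.round(4),"mouth rel grasp in filter frame",s,np.abs(r.fun).mean())
    L=(S-x[:3])@R(x);rr=np.hypot(L[:,1],L[:,2]);print([(int(s),round(1000*np.median(rr[(L[:,0]*1e3>=s)&(L[:,0]*1e3<s+5)]),1)) for s in range(0,140,5) if ((L[:,0]*1e3>=s)&(L[:,0]*1e3<s+5)).sum()>3])
    np.savez(f"g_{n}.npz",P=P)
```

```text
wrist 16691 [0.6291 0.0608 0.2055 0.2463 0.5196] mouth rel grasp in filter frame [-0.0152  0.0011  0.002 ] 0.0006163157149137094
[(30, np.float64(13.1)), (35, np.float64(13.2)), (40, np.float64(18.4)), (45, np.float64(18.5)), (50, np.float64(17.9)), (55, np.float64(17.9)), (60, np.float64(17.9)), (65, np.float64(17.9)), (70, np.float64(17.9)), (75, np.float64(17.9)), (80, np.float64(17.9)), (85, np.float64(17.8)), (90, np.float64(17.9)), (95, np.float64(17.9)), (100, np.float64(17.8)), (105, np.float64(17.9)), (110, np.float64(18.4)), (115, np.float64(18.3)), (120, np.float64(9.9)), (125, np.float64(9.8))]
top 631 [0.6286 0.0582 0.2006 0.2563 0.5213] mouth rel grasp in filter frame [-0.0185 -0.0012 -0.0016] 0.0011145653661563807
[(40, np.float64(12.7)), (45, np.float64(18.2)), (50, np.float64(18.5)), (55, np.float64(17.7)), (60, np.float64(17.6)), (65, np.float64(17.6)), (70, np.float64(17.6)), (75, np.float64(18.0)), (80, np.float64(18.0)), (85, np.float64(18.0)), (90, np.float64(17.6)), (95, np.float64(17.9)), (100, np.float64(18.1)), (105, np.float64(18.2)), (110, np.float64(17.8)), (115, np.float64(18.4)), (120, np.float64(14.3)), (125, np.float64(10.6)), (130, np.float64(9.0))]
scene 448 [0.6332 0.0638 0.2017 0.1811 0.5815] mouth rel grasp in filter frame [-0.0133  0.0023 -0.0027] 0.0018242432661787246
[(35, np.float64(16.8)), (40, np.float64(17.9)), (45, np.float64(17.6)), (50, np.float64(17.6)), (55, np.float64(17.8)), (60, np.float64(17.7)), (65, np.float64(18.2)), (70, np.float64(17.9)), (75, np.float64(17.9)), (80, np.float64(18.4)), (85, np.float64(18.3)), (90, np.float64(18.9)), (95, np.float64(18.4)), (100, np.float64(18.6)), (105, np.float64(19.7)), (110, np.float64(19.3)), (115, np.float64(15.1)), (120, np.float64(9.7)), (125, np.float64(7.1))]
```

Grip data: the filter droops 0.09 rad in the grasp, the mouth is about 19 mm behind the grasp point, and the barrel centre is 65 mm ahead of it. Now I lay it in the holder.

Run:
```python
from h import *
eul=lambda a,e:Rot.from_euler('z',a)*Rot.from_euler('y',-e)
Rt=Rot.from_quat(current_orientation());ph=-.012
T=eul(ph,0)*eul(.247,.52).inv()*Rt;q=T.as_quat();u=-T.as_matrix()[:,2]
ax=np.array([np.cos(ph),np.sin(ph),0])
def pos(z): return np.array([.5325,.290,z])-.065*ax-.019*u
for z in(.19,.055): 
    j=inverse_kinematics(pos(z),q);print(None if j is None else j.round(2))
p=current_position();servo_line(p+[0,0.0,.03],rate=.15)
move_ptp(pos(.19),q)
servo_line(pos(.085),rate=.15)
c=capture("wrist");cv2.imwrite("pics/w3.png",c["image"]);np.savez("w3.npz",**c)
f0=current_force();print(f0,current_clock())
print(servo_line(pos(.0555),rate=.04,contact_N=6),current_position()-pos(.0555),current_force()-f0)
```

```text
[0.4  0.39 1.6  0.05 1.26 1.97]
[0.4  0.57 1.71 0.06 0.97 1.95]
[-0.17670074  0.2500993  -1.21090637] 20.9
False [1.11338715e-04 2.78475399e-05 4.76240064e-05] [ 1.67307614 -0.33612701 -0.68314266]
```

View pics/w3.png

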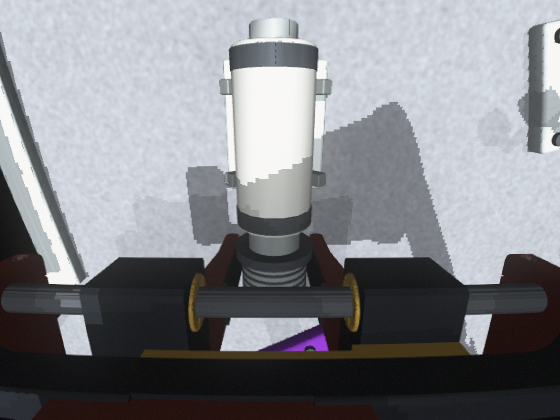

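It is well centred over the notches: the barrel spans x≈235–320 between tips at 222 and 330. I lower it to contact and release.

Run:
```python
from h import *
p=current_position()
print(servo_line(p-[0,0,.005],rate=.02,contact_N=4),current_position()-p)
move_gripper(.06)
R=Rot.from_quat(current_orientation()).as_matrix();p=current_position()
servo_line(p-.10*R[:,2],rate=.15)
c=capture("wrist");cv2.imwrite("pics/w4.png",c["image"])
print(current_clock())
e=lambda a,b:(Rot.from_euler('z',a)*Rot.from_euler('y',-b)).as_matrix()
X=cloud(c,np.ones((420,560),bool));x=np.array([.4485,.29,.055,-.012,0.])
for k in range(5):
    L=(X-x[:3])@e(x[3],x[4]);P=X[(L[:,0]>.0)&(L[:,0]<.134)&(np.hypot(L[:,1],L[:,2])<.025)]
    r=least_squares(lambda q:sdf(P,q[:3],e(q[3],q[4])),x,loss="soft_l1",f_scale=.002,x_scale=[.01]*3+[.1]*2);x=r.x
print(x.round(4),"barrel",(x[:3]+.084*e(x[3],x[4])[:,0]).round(4),len(P),np.abs(r.fun).mean())
# cap IK options: tool z=-w, w between ZN and vertical; tool rotates with cap about hinge line
H=npos(-.010,.024,0)
for dl in (0,):
  for ang0 in np.radians([0,90,180,270]):
    for th in(2.3,1.6,1.0,.5,0):
        cx=np.cos(th)*XN+np.sin(th)*YN;cy=-np.sin(th)*XN+np.cos(th)*YN
        y=np.cos(ang0)*cx+np.sin(ang0)*cy
        j=inverse_kinematics(H+.052*cx-.024*cy-.008*ZN,quat(y,-ZN));print(round(np.degrees(ang0)),th,None if j is None else j.round(2))
```

```text
True [-0.0004947  -0.00039126 -0.00252792]
23.4333
[ 0.4495  0.291   0.0564 -0.0146 -0.0016] barrel [0.5334 0.2898 0.0563] 7658 0.0009022244019557001
0 2.3 None
0 1.6 None
0 1.0 None
0 0.5 [-0.09  0.32  2.09  0.94  0.24 -1.71]
0 0 [-0.16  0.33  2.09  1.01  0.27 -1.33]
90 2.3 None
90 1.6 None
90 1.0 None
90 0.5 None
90 0 [-0.16  0.33  2.09  1.01  0.27 -2.9 ]
180 2.3 None
180 1.6 None
180 1.0 None
180 0.5 [-0.09  0.32  2.09  0.94  0.24  1.43]
180 0 [-0.16  0.33  2.09  1.01  0.27  1.81]
270 2.3 None
270 1.6 None
270 1.0 None
270 0.5 [-0.09  0.32  2.09  0.94  0.24 -0.14]
270 0 [-0.16  0.33  2.09  1.01  0.27  0.24]
```

View pics/w4.png

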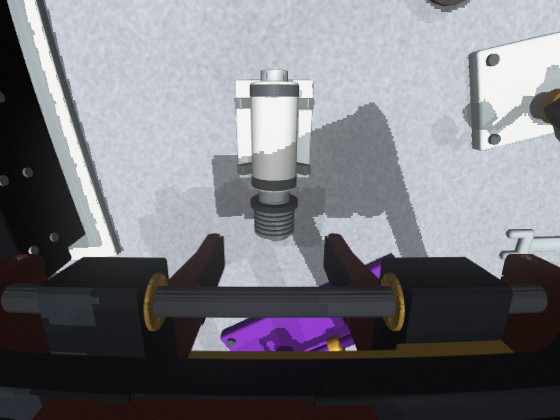

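The filter lies level in the holder, with the barrel at (0.5334, 0.2898, 0.056) and the sleeve forward. Next I plan the cap push with closed fingers and check IK along the arc.

```bash
cat >> h.py <<'E'
def cap_pose(th,dl=22,yaw=0.,gap=0.,k=.004):
    """TCP pose with closed fingers just touching (gap) the cap's outer face at hinge angle th"""
    d=np.radians(dl);u=np.cos(d)*ZN+np.sin(d)*XN
    q=quat(Rot.from_rotvec(yaw*u).apply(YN),-u);T=Rot.from_quat(q).as_matrix()
    n=np.cos(th)*XN+np.sin(th)*YN;cy=-np.sin(th)*XN+np.cos(th)*YN
    f=npos(-.012,.024,0)+.040*n-.024*cy
    h=.010*abs(n@T[:,0])+.0135*abs(n@T[:,1])+max(0,-n@u)*(k+.0125)
    return f+n*(h+gap)-k*ZN,q,u,n
E
python3 - <<'E'
from h import *
for dl in(20,27):
  for yaw in np.radians([0,90,-90,180]):
    js=[inverse_kinematics(*cap_pose(t,dl,yaw)[:2]) for t in(2.4,1.8,1.2,.6,0)]
    print(dl,np.degrees(yaw).round(),[None if j is None else j.round(2).tolist() for j in js])
c=capture("top");cv2.imwrite("pics/t5.png",cv2.resize(c["image"][130:230,150:340],(760,400),interpolation=cv2.INTER_CUBIC))
print(w2px(c,[cap_pose(t)[0] for t in(2.4,2.2,1.2,0)]).round(0).tolist())
E
```

```text
20 0.0 [[0.06, 0.35, 2.0, 0.09, 0.54, -1.83], [0.08, 0.35, 1.91, 0.07, 0.62, -1.79], [0.05, 0.35, 1.84, 0.08, 0.7, -1.82], [-0.0, 0.36, 1.79, 0.1, 0.74, -1.88], [-0.07, 0.36, 1.81, 0.12, 0.73, -1.97]]
20 90.0 [[0.06, 0.35, 2.0, 0.09, 0.54, 2.88], [0.07, 0.35, 1.91, 0.08, 0.63, 2.91], [0.05, 0.35, 1.84, 0.08, 0.69, 2.89], [-0.0, 0.36, 1.79, 0.09, 0.74, 2.83], [-0.07, 0.36, 1.8, 0.12, 0.73, 2.74]]
20 -90.0 [[0.06, 0.35, 2.0, 0.09, 0.54, -0.26], [0.07, 0.35, 1.91, 0.08, 0.63, -0.23], [0.05, 0.35, 1.84, 0.08, 0.69, -0.25], [-0.0, 0.36, 1.79, 0.09, 0.74, -0.31], [-0.07, 0.36, 1.8, 0.12, 0.73, -0.4]]
20 180.0 [[0.06, 0.35, 2.0, 0.09, 0.54, 1.31], [0.08, 0.35, 1.91, 0.07, 0.62, 1.35], [0.05, 0.35, 1.84, 0.08, 0.7, 1.32], [-0.0, 0.36, 1.79, 0.1, 0.74, 1.26], [-0.07, 0.36, 1.81, 0.12, 0.73, 1.17]]
27 0.0 [[0.08, 0.38, 1.9, 0.03, 0.72, -1.76], [0.09, 0.39, 1.81, 0.03, 0.81, -1.74], [0.07, 0.39, 1.73, 0.03, 0.88, -1.77], [0.02, 0.4, 1.69, 0.04, 0.92, -1.82], [-0.05, 0.41, 1.7, 0.05, 0.9, -1.89]]
27 90.0 [[0.08, 0.38, 1.9, 0.03, 0.72, 2.95], [0.09, 0.39, 1.81, 0.03, 0.81, 2.96], [0.06, 0.39, 1.73, 0.03, 0.88, 2.94], [0.02, 0.4, 1.69, 0.04, 0.92, 2.89], [-0.05, 0.41, 1.69, 0.05, 0.91, 2.82]]
27 -90.0 [[0.08, 0.38, 1.9, 0.03, 0.72, -0.19], [0.09, 0.39, 1.81, 0.03, 0.81, -0.18], [0.06, 0.39, 1.73, 0.03, 0.88, -0.2], [0.02, 0.4, 1.69, 0.04, 0.92, -0.25], [-0.05, 0.41, 1.69, 0.05, 0.91, -0.32]]
27 180.0 [[0.08, 0.38, 1.9, 0.03, 0.72, 1.38], [0.09, 0.39, 1.81, 0.03, 0.81, 1.4], [0.07, 0.39, 1.73, 0.03, 0.88, 1.37], [0.02, 0.4, 1.69, 0.04, 0.92, 1.32], [-0.05, 0.41, 1.7, 0.05, 0.9, 1.25]]
[[235.0, 202.0], [232.0, 198.0], [233.0, 176.0], [259.0, 166.0]]
```

View pics/t5.png

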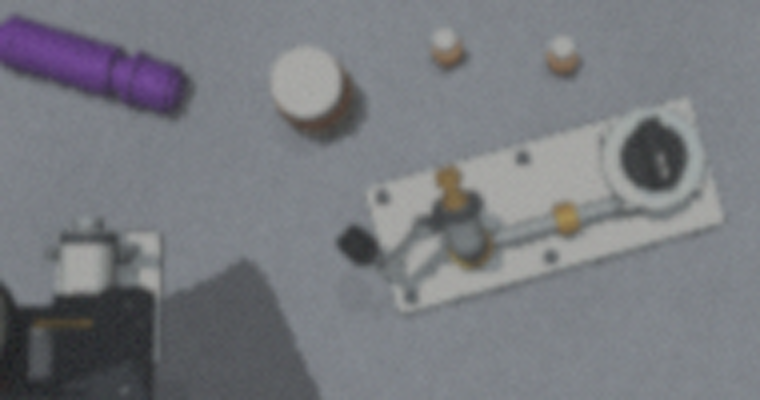

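Run:
```python
from h import *
p=current_position();servo_line([p[0],p[1],.26],rate=.25)
move_gripper(0.)
cp=lambda t,g=0.:cap_pose(t,22,np.pi,g)
P,q,u,n=cp(2.45,.012)
move_ptp(P+.09*u,q);f0=current_force()
print(servo_line(P,rate=.12,contact_N=6),current_clock())
for t in np.arange(2.4,.1,-.15):
    hit=servo_line(cp(t)[0],rate=.07,contact_N=12)
    print(round(t,2),hit,(current_force()-f0).round(1),end=" ")
    if hit: break
print(current_clock())
c=capture("top");cv2.imwrite("pics/t6.png",cv2.resize(c["image"][130:230,150:340],(760,400),interpolation=cv2.INTER_CUBIC))
```

```text
False 26.8333
2.4 False [-0.5 -1.6 -0.6] 2.25 False [-0.1 -1.1 -0.9] 2.1 False [-0.7 -1.1 -0.1] 1.95 False [-0.3 -1.1 -0.9] 1.8 False [-0.7  1.4  0. ] 1.65 False [0.6 5.  1.4] 1.5 False [1.1 0.3 0.2] 1.35 False [-0.3 -0.7 -1.4] 1.2 False [-0.5 -0.4 -1.1] 1.05 False [-0.2 -1.  -0.7] 0.9 False [-0.4 -0.5 -1.1] 0.75 False [ 0.8  0.  -1. ] 0.6 False [ 0.3  0.8 -0.3] 0.45 False [ 0.6 -0.4 -0.7] 0.3 False [ 0.8 -0.8 -0.3] 0.15 False [-0.2 -1.5  0.1] 31.4417
```

Run:
```python
from h import *
f0=current_force()
for t in(.05,-.05,-.15,-.25):
    hit=servo_line(cap_pose(t,22,np.pi)[0],rate=.04,contact_N=15)
    print(t,hit,((current_force()-f0)@RN).round(1))
    if hit: break
print(((current_position()-N0)@RN).round(4))
c=capture("scene");cv2.imwrite("pics/s6.png",cv2.resize(c["image"][170:330,200:420],(800,582),interpolation=cv2.INTER_CUBIC));print(current_clock())
```

```text
0.05 False [ 0.9 -0.4  0. ]
-0.05 False [ 4.2  1.7 -1.6]
-0.15 False [ 6.3  3.  -0.9]
-0.25 False [ 9.5  4.8 -0.2]
[ 0.0373 -0.0123 -0.0043]
32.7083
```

View pics/s6.png

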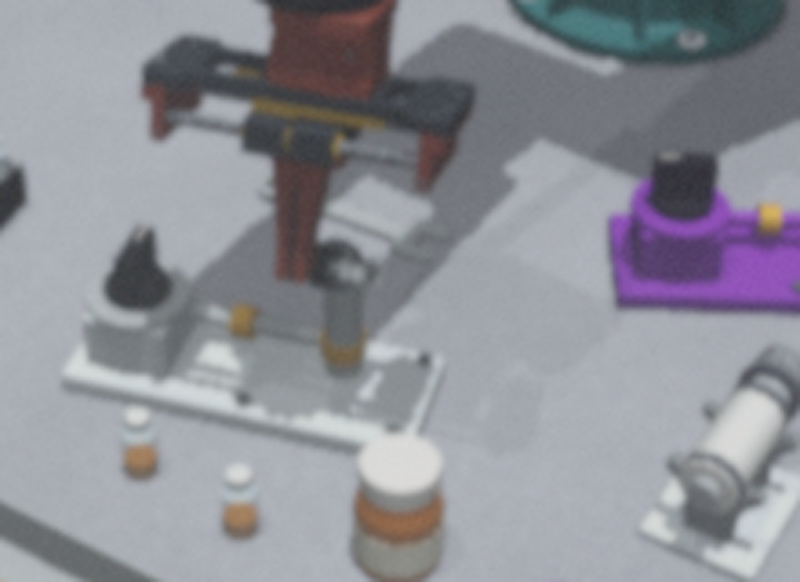

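The cap looks seated over the nipple at (330,265). I make one straight press along −x at the cap's centre to be sure, then back off and verify.

Run:
```python
from h import *
p=current_position();a=p+.012*XN;servo_line(a,rate=.1)
b=a+.006*YN;servo_line(b,rate=.1);f0=current_force()
print(servo_line(b-.018*XN,rate=.03,contact_N=20),((current_position()-N0)@RN).round(4),((current_force()-f0)@RN).round(1))
p=current_position();servo_line(p+.03*XN,rate=.15);servo_line(p+.03*XN+[0,0,.12],rate=.25)
move_ptp([.45,-.1,.40],quat([0,1,0],[0,0,-1]))
C={n:capture(n) for n in("top","scene","wrist")}
for n,c in C.items():
    L=(cloud(c,np.ones((420,560),bool))-N0)@RN;m=(np.hypot(L[:,1],L[:,2])<.009)&(L[:,0]>.005)&(L[:,0]<.06)
    if m.sum()>5:
        A=np.c_[L[m][:,1:],np.ones(m.sum())];k=np.linalg.lstsq(A,L[m][:,0],rcond=None)[0];print(n,m.sum(),"face x",np.median(L[m],0).round(4),"slopes",k.round(3))
cv2.imwrite("pics/w7.png",C["wrist"]["image"]);print(current_clock())
t=C["top"]["image"][120:270,150:350];s=C["scene"]["image"][170:320,200:400]
cv2.imwrite("pics/f.png",cv2.resize(np.hstack([t,s]),(800,300),interpolation=cv2.INTER_CUBIC))
```

```text
False [ 0.0375 -0.0068 -0.0045] [11.4  4.4  3.3]
top 30 face x [0.0282 0.0003 0.0019] slopes [ 0.701 -1.056  0.023]
scene 57 face x [0.0274 0.0006 0.    ] slopes [-0.059  0.028  0.027]
37.875
```

View pics/f.png

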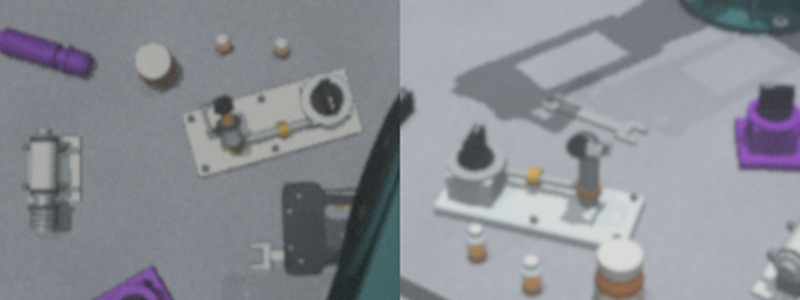

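Two presses at different lateral points both stopped at the same depth, so the face is square. It lies 30 mm out from the nipple root once the 2 mm camera bias is allowed for. The valve, filter and bystanders also check out.

```bash
python3 -c "
from bench import *
print(close_job())"
```

```text
the job is handed in; nothing more can be done
None
```

The job is handed in at about 38 s of the 69 s allowed: the stopcock is turned to its stop, the filter lies level in the holder with its sleeve forward, the dust cap is pressed home over the nipple, and the bystanders look unmoved; the interface returned no verdict.

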